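Find the loaded sample tin by weight and set it on the microscope

TASK

Only one of the three identical closed sample tins has a sample in it: feel by lifting which one is clearly heavier, and stand that one upright and centred on the raised round pedestal of the microscope stage. Bring it in leaning under the condenser without knocking the condenser, and set the tins down gently, not dropping them. Leave the two empty tins standing on the bench, and do not disturb the other things.

Things in the scene. Friction and masses are not known exactly. Their poses are not given: they have to be found in the camera images.
- tin_a: one of three outwardly identical closed aluminium tins, diameter 60, height 50 mm, dark lid, fixed; origin at the centre of its underside, z up. Stands loose on the bench; grip its straight sides. Two are nearly empty (0.12 to 0.16 kg each); one, a different one each time, holds a loose metal block (0.40 to 0.52 kg in all)
- tin_b: one of three outwardly identical closed aluminium tins, diameter 60, height 50 mm, dark lid, fixed; origin at the centre of its underside, z up. Stands loose on the bench; grip its straight sides. Two are nearly empty (0.12 to 0.16 kg each); one, a different one each time, holds a loose metal block (0.40 to 0.52 kg in all)
- tin_c: one of three outwardly identical closed aluminium tins, diameter 60, height 50 mm, dark lid, fixed; origin at the centre of its underside, z up. Stands loose on the bench; grip its straight sides. Two are nearly empty (0.12 to 0.16 kg each); one, a different one each time, holds a loose metal block (0.40 to 0.52 kg in all)
- seat (a point): centre of the top of the microscope's raised round specimen pedestal: aluminium disc, diameter 68 mm, 10 mm above the black stage, 180 mm above the bench; z up, x and y along the stage edges. The condenser hangs 170 mm straight above. The column (450 mm high) stands on the -y side, its near face 150 mm away; the -x (robot's), +x and +y sides are open
- stage: the microscope's fixed black square stage, 180 x 180 mm, top 170 mm above the bench, carrying the pedestal at its centre; origin on the bench straight under the seat. The white base under it is 50 mm high and reaches 120 mm to either side in x and 100 mm to +y
- condenser: black upright cylinder, diameter 50, height 50 mm, hanging over the seat; origin at the centre of its lower face, 350 mm above the bench; a bar 70 mm wide in x carries it from the column. An upright gripper over the seat would hit it: bring the tin in with the tool leaning about 30 to 45 degrees, wrist on an open side
- dish: bystander: flat round culture dish, diameter 62, height 14 mm; origin at its underside
- beaker: bystander: glass beaker, diameter 64, height 85 mm; origin at its underside
- flask: bystander: brown reagent bottle, diameter 68, height 150 mm; origin at its underside
- coverbox: bystander: small grey box of cover glasses, 51 x 37 x 24 mm; origin at its underside
- slidebox: bystander: blue slide box 75 x 57 x 33 mm; origin at its underside
- loupe: bystander: black hand loupe, diameter 40, height 32 mm; origin at its underside
Mind the look-alikes: they are no part of the job. What is shaped like the tin_a but red is not meant.

How it is judged:
By the outcome, as a careful person would: the job done as asked, in the order asked, and still so for the second after the job is handed in, with the robot touching nothing.
It also fails if it takes over 54 s, if anything falls off the work surface, if the arm or the gripper's body presses on something with over 40 N, if the wrist force passes 120 N, or if a joint passes its speed limit or range.

ROBOT

A 6-joint arm with a two-finger parallel gripper is mounted at the origin on the work surface. World frame = base frame: x ahead of the robot, y to its left, z up, the work surface at z = 0. Lengths are in m, angles in rad, forces in N, time in s.
With the tool pointing down it reaches from about 0.225 to 0.875 m from the base axis. Payload 3.4 kg.
Tool frame: the origin (TCP) lies at the very end of the fingers, on their centre line; the grasp point (between the pads) lies 19 mm behind it (manip.hold_point_z is the distance from the TCP to the grasp point, in m); z points along the fingers, x is the direction in which the jaws open and shut, and the axes are right-handed (so a half turn about z gives the same grasp; the last joint's range is limited). The gripper opens to 85 mm and grips with 20 to 120 N. Pads are 22 mm wide; open, the fingers measure 114 mm over their backs; the gripper's body (76 mm by 85 mm) begins 54 mm behind the grasp point. The pads swing forward as they close: fully open they stand 13 mm farther back than shut.
Start: joints at [1.075, 0.276, 1.505, -0, 1.361, -0.121], TCP at [0.211, 0.535, 0.231] pointing down, gripper open.
Joint ranges: [-2.89, 2.89], [-0.75, 2.08], [0.22, 2.7], [-1.18, 4.32], [0.11, 2.71], [-2.7, 2.7]. Speed limits (rad/s): [2.57, 2.57, 3.14, 3.14, 3.14, 3.14].

INTERFACE

Orientations are given as a unit quaternion [w, x, y, z].
In Python, from rig import manip gives the robot as it stands.
- The arm moves only by the tool apply_moves, never from a script. Its argument "commands" is one flat list of numbers, 6 for each row, row after row: the shift along the tool's x, y, z normalised to -1 to 1, where 1 is 0.03 m, then the turn, a rotation vector about the tool's x, y, z normalised to -1 to 1, where 1 is 0.15 rad. A call has 1 to 20 rows; each row shifts and turns the commanded pose from where the row before left it, along the tool's axes as they then stand; what a row does not reach is not made up. A row lasts 1/10 s, in which the tool goes at most 50 mm and 8.59 degrees, less where a joint would pass 70% of its speed; a pose out of reach is approached as far as the arm can. A call with a number of a shift or a turn outside -1 to 1 is refused whole. A call with a gripper value outside its range is refused whole. "jaw" is the opening, from -1 (shut) to 1 (fully open), set as the call begins (left out, the last holds). The fingers move at their own pace and stop on an object; "newtons" is the grip in N (left out, the last holds). Time passes only in rows, so rows that do not move let the fingers close. It gives the time, the measured TCP pose, the force and the opening at its end, in the units of the state.
- manip.get_state(): the state, without advancing time (a new reading comes with each control period).
- manip.get_image(name): name is "scene" or "top"; returns a dict with "frame" (420x560x3 uint8, red, green, blue), "fx", "fy", "cx", "cy" (pixels), "extrinsics" (4x4, takes a point from camera to world coordinates). Camera axes: x right, y up, looking along -z (the intrinsics and any distortion apply to the point x, -y, -z); pixel columns grow to the right and rows downward; lengths in m; the calibration is good to about 2 mm. A picture is of the moment at which its call begins. There is no depth.
- manip.sign_off(): hands the job in, once; it reports no verdict.
The state is a dict: "clock": time; "qpos": joint angles; "qd": joint speeds; "effort": joint torques, N m; "position": TCP position; "ee_rot": TCP orientation; "contact_force": force on the tool from outside, world axes, zero at the start; "moment": the same for the moment, N m; "width": finger opening in m.
Only numpy, scipy, OpenCV 4.12 (cv2) and the standard library are available. Lean on these libraries where they do the work, as an engineer would, in place of code of your own. Each camera call takes 0.05 s, during which the arm holds its last target. There are 200 camera calls.

## Working session

There is one attempt and no reset: what is moved stays moved. The work goes in short steps, Python scripts to look and compute and a tool call to move; the robot and the scene stay as the last step left them, time stands still between calls to the robot, and variables do not carry over. Pictures are saved under pics/ and viewed, about 8 in all and at most 12, crops included, and the job is handed in when it is done.

Besides the shell and the picture viewer there is one more tool, called after ">>>" as name(argument=value, ...) on one line, values as JSON. apply_moves: Moves the arm, as the interface text tells. Scaled input: -1 to 1 covers 0.03 m each way for a shift and 0.15 rad each way for a turn. Its arguments: {"type":"object","properties":{"commands":{"type":"array"},"jaw":{"type":"number"},"newtons":{"type":"number"}},"required":["commands"]}

```bash
ls; mkdir -p pics
cat > h.py <<'E'
import numpy as np, cv2, pickle
from rig import manip
def snap(name,tag):
    d=manip.get_image(name); pickle.dump(d,open(f'pics/{tag}.pkl','wb'))
    cv2.imwrite(f'pics/{tag}.png',d['frame'][:,:,::-1].copy()); return d
def load(tag): return pickle.load(open(f'pics/{tag}.pkl','rb'))
def ray(d,u,v):
    E=np.array(d['extrinsics']); r=np.array([(u-d['cx'])/d['fx'],-(v-d['cy'])/d['fy'],-1.])
    return E[:3,3],E[:3,:3]@r
def atz(d,u,v,z):
    o,r=ray(d,u,v); return o+r*(z-o[2])/r[2]
def proj(d,p):
    E=np.array(d['extrinsics']); q=E[:3,:3].T@(np.array(p)-E[:3,3])
    return d['cx']+d['fx']*q[0]/-q[2], d['cy']-d['fy']*q[1]/-q[2]
E
python3 - <<'E'
from h import *
s=manip.get_state(); print(s)
for n in('scene','top'):
    d=snap(n,n+'0'); print(n,[k for k in d if k!='frame'],d['fx'],d['cx'],d['cy'],np.round(d['extrinsics'],3).tolist())
a=cv2.imread('pics/scene0.png');b=cv2.imread('pics/top0.png')
E
```

```text
pics
{'clock': 0.0, 'qpos': array([ 1.07498694e+00,  2.76580833e-01,  1.50614647e+00, -4.57388287e-05,
        1.36070754e+00, -1.20996751e-01]), 'qd': array([ 5.59005618e-05, -7.29362810e-04,  1.29203728e-04, -1.73928206e-03,
       -6.86191759e-04, -2.18554172e-04]), 'effort': array([ 7.04158228e-04, -4.16771042e+01, -2.45807219e+01, -1.38625492e-04,
        1.10620927e-02, -6.43234330e-06]), 'position': array([0.2102655 , 0.53459422, 0.23044248]), 'ee_rot': array([ 4.42751843e-04,  8.26464792e-01,  5.62987654e-01, -8.08014719e-04]), 'contact_force': array([-0.63037247,  0.76511483,  0.17237158]), 'moment': array([-0.04574898,  0.04806443,  0.02018367]), 'width': 0.08539929765277214}
scene ['fx', 'fy', 'cx', 'cy', 'extrinsics'] 451.81170762736656 280.41298086411456 211.07045457410885 [[0.417, -0.684, 0.598, 1.259], [0.909, 0.31, -0.279, -0.18], [0.005, 0.66, 0.751, 1.031], [0.0, 0.0, 0.0, 1.0]]
top ['fx', 'fy', 'cx', 'cy', 'extrinsics'] 411.0861978339454 280.2059917061132 209.3251937575133 [[-0.006, 0.998, -0.065, 0.534], [-1.0, -0.005, 0.025, 0.123], [0.024, 0.065, 0.998, 1.355], [0.0, 0.0, 0.0, 1.0]]
```

View pics/scene0.png

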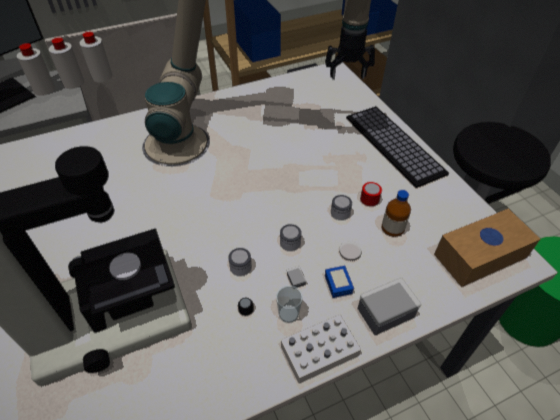

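View pics/top0.png

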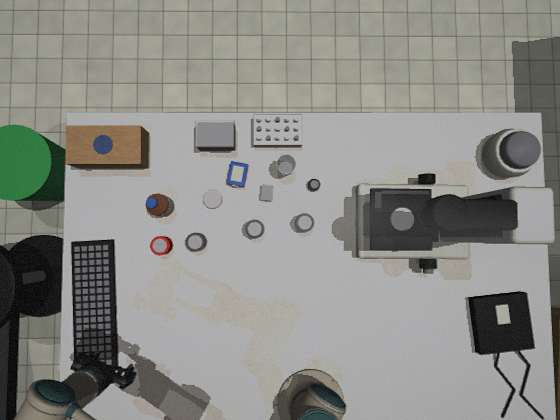

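The three grey tins are at scene (341,206), (290,236), (240,260), which is top (196,242), (255,229), (304,223). The things that could be mistaken for them are the red tin at scene (371,193), the dish (350,251), the loupe (246,306) and the beaker (289,300). The pedestal is at top (402,219). Next is a close crop.

Run:
```python
from h import *
b=cv2.imread('pics/top0.png');a=cv2.imread('pics/scene0.png')
p=cv2.resize(b[200:260,140:330],None,fx=4.2,fy=4.2,interpolation=3)   # 798x252
q=cv2.resize(b[180:260,355:455],None,fx=4,fy=4,interpolation=3) #400x320
r=cv2.resize(a[230:300,80:180],None,fx=4,fy=4,interpolation=3) #400x280
c=np.zeros((252+320,800,3),np.uint8); c[:252,:798]=p;c[252:,:400]=q;c[252:532,400:]=r
cv2.imwrite('pics/crop1.png',c)
```

```text
(no output)
```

View pics/crop1.png

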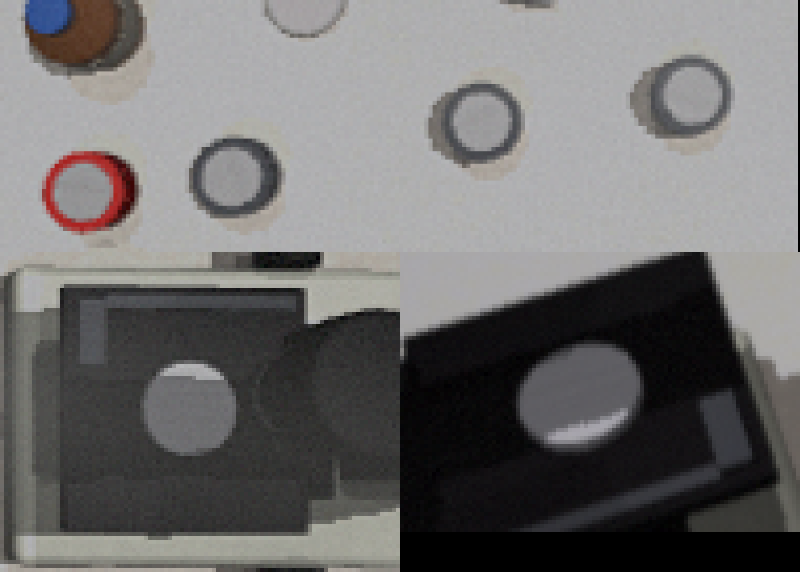

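The crop shows the three grey-lidded tins. The red decoy is at far left. The pedestal is at top (402.4,219.2), scene (124.9,266).

```bash
cat > k.py <<'E'
from h import *
d=load('top0'); s=load('scene0')
for n,u,v,z,su,sv in [('L',195.0,242.1,.05,341.5,200.5),('M',254.5,228.5,.05,290.5,231),('R',304,222.3,.05,240,255),('seat',402.1,218.9,.18,124.7,265.7)]:
    print(n,np.round(atz(d,u,v,z),4),np.round(atz(s,su,sv,z),4))
for u,v in [(61,288),(308,288),(61,531)]: print(np.round(atz(d,355+u/4,180+(v-252)/4,.17),4))
print(manip.get_state()['position'])
for n,u,v,z in [('beaker',286,165,.085),('loupe',314,185,.03),('cover',266,193,.024),('slide',237,174,.033),('dish',213,199,.014),('flask',153,203,.15),('red',160,245,.05)]: print(n,np.round(atz(d,u,v,z),3))
from scipy.spatial.transform import Rotation as R
q=manip.get_state()['ee_rot']; print(R.from_quat([*q[1:],q[0]]).as_matrix().round(3))
E
python3 k.py
```

```text
L [0.516  0.3601 0.05  ] [0.5136 0.3663 0.05  ]
M [0.5577 0.1729 0.05  ] [0.5556 0.1793 0.05  ]
R [0.5765 0.0157 0.05  ] [0.574  0.0215 0.05  ]
seat [ 0.5805 -0.2568  0.18  ] [ 0.5845 -0.2534  0.18  ]
[ 0.6685 -0.1687  0.17  ]
[ 0.6679 -0.3503  0.17  ]
[ 0.4923 -0.1651  0.17  ]
[0.21026045 0.53467164 0.2305144 ]
beaker [0.754 0.073 0.085]
loupe [ 0.698 -0.02   0.03 ]
cover [0.673 0.136 0.024]
slide [0.734 0.23  0.033]
dish [0.655 0.309 0.014]
flask [0.632 0.465 0.15 ]
red [0.508 0.469 0.05 ]
[[ 0.366  0.931 -0.001]
 [ 0.931 -0.366 -0.001]
 [-0.002 -0.    -1.   ]]
```

```bash
cat > plan.py <<'E'
from h import *
from scipy.spatial.transform import Rotation as R
import sys
def quat(q): return R.from_quat([*q[1:],q[0]])
def ori(phi,a):  # lean a, azimuth phi; tool x horizontal, perpendicular to radial
    z=np.array([np.sin(a)*np.cos(phi),np.sin(a)*np.sin(phi),-np.cos(a)])
    x=np.array([-np.sin(phi),np.cos(phi),0.])
    return R.from_matrix(np.c_[x,np.cross(z,x),z])
def rows(p,Rc,pt,Rt,n=None,nd=2):
    w=(Rc.inv()*Rt).as_rotvec()
    if n is None:
        n=1
        while True:
            S=sum((Rc*R.from_rotvec(w*k/n)).as_matrix() for k in range(n)); s=np.linalg.solve(S,pt-p)
            if max(abs(s).max()/.03,np.abs(w/n).max()/.15)<=.85: break
            n+=1
    S=sum((Rc*R.from_rotvec(w*k/n)).as_matrix() for k in range(n)); s=np.linalg.solve(S,pt-p)
    r=np.round(np.r_[s/.03,w/n/.15],nd)
    for k in range(n): p=p+Rc.as_matrix()@(r[:3]*.03); Rc=Rc*R.from_rotvec(r[3:]*.15)
    print(n,'x',r.tolist(),'end',p.round(4)); return p,Rc
def tgt(x,y,z,a,back=0,phi=None,deep=.004):
    phi=np.arctan2(y,x) if phi is None else phi
    o=ori(phi,np.radians(a)); return np.array([x,y,z])+o.as_matrix()[:,2]*(.019+deep-back),o
def cur():
    s=manip.get_state(); print('t',round(s['clock'],2),'p',s['position'].round(4),'F',s['contact_force'].round(2),'M',s['moment'].round(3),'w',round(s['width'],4),'q',s['qpos'].round(2)); return s['position'],quat(s['ee_rot'])
E
python3 - <<'E'
from plan import *
p,r=cur()
p,r=rows(p,r,*tgt(.515,.362,.031,42,.10))
p,r=rows(p,r,*tgt(.515,.362,.031,42,0))
E
```

```text
t 0.1 p [0.2103 0.5347 0.2305] F [-0.13  0.09  0.38] M [-0.021  0.003 -0.012] w 0.0851 q [ 1.08  0.28  1.51  0.    1.36 -0.12]
10 x [-0.82, 0.69, 0.7, -0.45, 0.24, -0.63] end [0.473  0.332  0.0879]
4 x [0.0, 0.0, 0.83, 0.0, 0.0, 0.01] end [0.5277 0.3702 0.0139]
```

>>> apply_moves(commands=[-0.82, 0.69, 0.7, -0.45, 0.24, -0.63, -0.82, 0.69, 0.7, -0.45, 0.24, -0.63, -0.82, 0.69, 0.7, -0.45, 0.24, -0.63, -0.82, 0.69, 0.7, -0.45, 0.24, -0.63, -0.82, 0.69, 0.7, -0.45, 0.24, -0.63, -0.82, 0.69, 0.7, -0.45, 0.24, -0.63, -0.82, 0.69, 0.7, -0.45, 0.24, -0.63, -0.82, 0.69, 0.7, -0.45, 0.24, -0.63, -0.82, 0.69, 0.7, -0.45, 0.24, -0.63, -0.82, 0.69, 0.7, -0.45, 0.24, -0.63, 0, 0, 0, 0, 0, 0, 0, 0, 0, 0, 0, 0, 0, 0, 0, 0, 0, 0], jaw=1, newtons=50)

```text
clock: 1.4
position: [0.4045, 0.3458, 0.0979]
ee_rot: [0.128, 0.511, 0.81, 0.259]
contact_force: [-0.6, -0.1, -0.5]
width: 0.0854
```

Run:
```python
from plan import *
snap('scene','s1'); snap('top','t1')
p,r=cur(); print(r.as_matrix().round(2)[:,2])
rows(p,r,*tgt(.515,.362,.031,42,0))
a=cv2.imread('pics/s1.png');b=cv2.imread('pics/t1.png')
c=np.hstack([cv2.resize(a[140:260,280:413],None,fx=3,fy=3,interpolation=3),cv2.resize(b[190:310,140:273],None,fx=3,fy=3,interpolation=3)])
cv2.imwrite('pics/c1.png',c)
```

```text
t 1.5 p [0.4044 0.3459 0.0979] F [-0.21  0.47  0.34] M [-0.181  0.271  0.045] w 0.0857 q [ 0.59  0.15  2.27 -0.19  0.13 -1.25]
[ 0.47  0.29 -0.83]
6 x [-0.24, 0.25, 0.77, -0.16, 0.05, -0.17] end [0.5276 0.3711 0.0129]
```

View pics/c1.png

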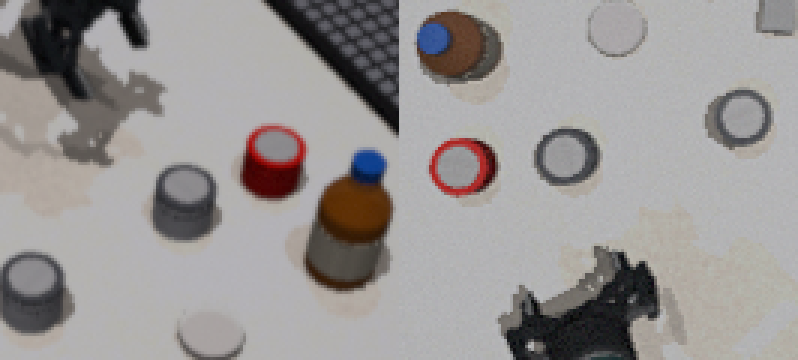

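The jaws did not reach the commanded pose because joint 5 hit its lower limit in this lean. I'll fit a kinematic model so I can choose a feasible wrist configuration.

```bash
cat > kin.py <<'E'
import numpy as np
from scipy.spatial.transform import Rotation as R
from scipy.optimize import least_squares
P0=np.array([.3,.3,.3,.2,0.,0.,0.])
def fk(q,P):
    h,L1,L2,Lt,b,e,y=P
    Rz=lambda a:R.from_rotvec([0,0,a]); Ry=lambda a:R.from_rotvec([0,a,0])
    A=Rz(q[0]); p=np.array([0,0,h])+A.apply([b,0,0]); A=A*Ry(q[1]); p=p+A.apply([0,0,L1])
    A=A*Ry(q[2]); p=p+A.apply([e,0,L2]); A=A*Rz(q[3])*Ry(q[4]); p=p+A.apply([0,0,Lt]); A=A*Rz(q[5]); return p,A
E
python3 - <<'E'
from kin import *; from plan import quat
D=[([1.07498694,.276580833,1.50614647,0,1.36070754,-.120996751],[.2102655,.53459422,.23044248],[4.4e-4,.826464792,.562987654,-8e-4])]
from rig import manip; s=manip.get_state(); D.append((s['qpos'],s['position'],s['ee_rot']))
for q,p,o in D:
    print(fk(q,P0)[1].as_matrix().round(3).tolist(), quat(np.array(o)).as_matrix().round(3).tolist())
f=lambda P:np.r_[np.concatenate([fk(q,P)[0]-p for q,p,o in D]),.001*(P-P0)]
r=least_squares(f,P0); print(r.x.round(4), f(r.x)[:6].round(4))
r=least_squares(lambda P:f(np.r_[P,0,0,0])[:6],P0[:4]); print(r.x.round(4),r.fun.round(4))
E
```

```text
[[-0.366, -0.931, -0.001], [-0.931, 0.366, -0.002], [0.002, 0.0, -1.0]] [[0.366, 0.931, -0.001], [0.931, -0.366, -0.002], [-0.002, -0.0, -1.0]]
[[0.445, -0.761, 0.471], [-0.893, -0.344, 0.289], [-0.058, -0.55, -0.833]] [[-0.445, 0.761, 0.471], [0.893, 0.344, 0.289], [0.058, 0.55, -0.833]]
[-1.8277 -1.9407 -1.3214 -2.4564  2.1313 -1.218   0.    ] [ 0.061  -0.033   0.      0.0002 -0.0003 -0.    ]
[-0.1252  0.761   0.373   0.2975] [ 0.0618 -0.0316  0.0005  0.0355 -0.0578 -0.0005]
```

>>> apply_moves(commands=[0, 0.5, -0.9, 0.8, 0, 0, 0, 0.5, -0.9, 0.8, 0, 0, 0, 0.5, -0.9, 0.8, 0, 0, 0, 0, -0.9, 0.5, 0, 0, 0, 0, 0, 0, 0, 0, 0, 0, 0, 0, 0, 0])

```text
clock: 2.1
position: [0.4058, 0.3353, 0.1935]
ee_rot: [0.041, 0.53, 0.84, 0.107]
contact_force: [-1.0, 0.1, -0.4]
width: 0.0852
```

```bash
cat > rec.py <<'E'
import json; from plan import *
s=manip.get_state(); open('rec.txt','a').write(json.dumps([s[k].tolist() for k in('qpos','position','ee_rot')])+'\n'); cur()
E
python3 rec.py
```

```text
t 2.1 p [0.4058 0.3353 0.1935] F [-0.99  0.11 -0.45] M [-0.036  0.127 -0.031] w 0.0852 q [ 0.54  0.11  1.84  0.03  0.96 -1.49]
```

>>> apply_moves(commands=[0, 0.9, 0, 0, 0, 0.8, 0, 0.9, 0, 0, 0, 0.8, 0, 0.9, 0, 0, 0, 0.8, 0, 0.9, 0, 0, 0.8, 0, 0, 0.9, 0, 0, 0.8, 0, 0, 0, 0, 0, 0.8, 0, 0, 0, 0, 0, 0, 0, 0, 0, 0, 0, 0, 0])

```text
clock: 2.9
position: [0.5317, 0.3625, 0.2187]
ee_rot: [-0.112, 0.642, 0.723, 0.228]
contact_force: [-0.7, 0.6, -0.0]
width: 0.0855
```

```bash
python3 rec.py
```

```text
t 2.9 p [0.5317 0.3625 0.2187] F [-0.73  0.62 -0.02] M [-0.21   0.054 -0.011] w 0.0855 q [ 0.24  0.24  1.72  0.54  0.99 -1.7 ]
```

>>> apply_moves(commands=[0, 0, 0.9, 0.8, 0, 0, 0, 0, 0.9, 0.8, 0, 0, 0, 0.5, 0.9, 0.8, 0, 0, 0, 0.5, 0, 0.8, 0, 0, 0, 0, 0, 0, 0, 0, 0, 0, 0, 0, 0, 0])

```text
clock: 3.5
position: [0.563, 0.4089, 0.1452]
ee_rot: [-0.26, 0.595, 0.758, 0.05]
contact_force: [-0.5, 0.0, -1.1]
width: 0.0855
```

```bash
python3 rec.py
cat > fit.py <<'E'
from kin import *; from plan import quat
import json
D=[([1.07498694,.276580833,1.50614647,0,1.36070754,-.120996751],[.2102655,.53459422,.23044248],0)]+[json.loads(l) for l in open('rec.txt')]
from scipy.spatial.transform import Rotation as R
# params h,L1,L2,Lt,b,e,ysh, ywrist(before q4)
def fk2(q,P):
    h,L1,L2,Lt,b,e,ys,w=P
    Rz=lambda a:R.from_rotvec([0,0,a]); Ry=lambda a:R.from_rotvec([0,a,0])
    A=Rz(q[0]); p=np.array([0,0,h])+A.apply([b,ys,0]); A=A*Ry(q[1]); p=p+A.apply([0,0,L1])
    A=A*Ry(q[2]); p=p+A.apply([e,0,L2]); A=A*Rz(q[3])*Ry(q[4]); p=p+A.apply([w,0,Lt]); A=A*Rz(q[5]+np.pi); return p,A
f=lambda P:np.r_[np.concatenate([fk2(d[0],P)[0]-np.array(d[1]) for d in D]),1e-4*(P-[.2,.4,.3,.25,0,0,.07,0])]
r=least_squares(f,[.2,.4,.3,.25,0,0,.07,0]); print(r.x.round(4)); print(f(r.x)[:-8].reshape(-1,3).round(4).tolist())
np.save('P.npy',r.x)
E
sed -i 's/^r=least/if 1:\n  r=least/' fit.py; python3 fit.py
```

```text
t 3.5 p [0.563  0.4089 0.1452] F [-0.52  0.   -1.08] M [-0.284 -0.139 -0.028] w 0.0855 q [ 0.28  0.6   1.31  0.48  1.49 -1.64]
[ 0.1368  0.6297  0.4211  0.3645 -0.      0.0604  0.0694  0.    ]
[[-0.0, 0.0, -0.0], [0.0, -0.0, -0.0], [0.0, 0.0, 0.0], [-0.0, -0.0, 0.0]]
```

```bash
cat > ik.py <<'E'
from fit import *; from plan import tgt
lo=np.array([-2.89,-.75,.22,-1.18,.11,-2.7]);hi=np.array([2.89,2.08,2.7,4.32,2.71,2.7])
P=np.load('P.npy')
def ik(pt,Rt,q0):
    def g(q):
        p,A=fk2(q,P); return np.r_[(p-pt)*5,(Rt.inv()*A).as_rotvec()]
    r=least_squares(g,np.clip(q0,lo+.02,hi-.02),bounds=(lo,hi)); return r.x,np.abs(r.fun).max()
def best(pt,Rt,seeds):
    out=[]
    for q0 in seeds:
        q,e=ik(pt,Rt,q0)
        if e<1e-3: out.append((min((q-lo).min(),(hi-q).min()),q.round(2).tolist()))
    return max(out) if out else None
E
cat > scan.py <<'E'
from ik import *
for n,x,y,z in [('seat',.582,-.255,.211),('L',.515,.362,.031),('R',.575,.018,.031)]:
  for a in (35,42):
    for dpsi in (-120,-90,-60,-30,0,30):
        pt,Rt=tgt(x,y,z,a,0,np.arctan2(y,x)+np.radians(dpsi))
        b=[]
        for flip in(0,np.pi):
            Rf=Rt*R.from_rotvec([0,0,flip])
            for q4 in (.5,3.2):
                q,e=ik(pt,Rf,[np.arctan2(y,x),.5,1.5,q4,1,-1 if not flip else 1])
                if e<1e-3: b.append((round(min((q-lo).min(),(hi-q).min()),2),bool(flip),q.round(2).tolist()))
        print(n,a,dpsi,sorted(b)[::-1][:2])
E
python3 scan.py
```

```text
[ 0.1368  0.6297  0.4211  0.3645 -0.      0.0604  0.0694  0.    ]
[[-0.0, 0.0, -0.0], [0.0, -0.0, -0.0], [0.0, 0.0, 0.0], [-0.0, -0.0, 0.0]]
seat 35 -120 [(np.float64(0.7), False, [-0.28, 0.6, 1.22, -0.48, 1.7, 0.69]), (np.float64(0.7), False, [-0.28, 0.6, 1.22, -0.48, 1.7, 0.69])]
seat 35 -90 [(np.float64(0.57), False, [-0.22, 0.48, 1.46, -0.61, 1.38, 0.37])]
seat 35 -60 [(np.float64(0.49), False, [-0.23, 0.34, 1.69, -0.69, 1.01, 0.01])]
seat 35 -30 [(np.float64(0.5), False, [-0.35, 0.22, 1.87, -0.59, 0.61, -0.57]), (np.float64(0.13), True, [-0.35, 0.22, 1.87, -0.59, 0.61, 2.57])]
seat 35 0 [(np.float64(0.33), True, [-0.57, 0.16, 1.94, 0.22, 0.44, 1.25]), (np.float64(0.33), True, [-0.57, 0.16, 1.94, 0.22, 0.44, 1.25])]
seat 35 30 [(np.float64(0.65), True, [-0.77, 0.22, 1.87, 0.69, 0.76, 0.25]), (np.float64(0.65), True, [-0.77, 0.22, 1.87, 0.69, 0.76, 0.25])]
seat 42 -120 [(np.float64(0.62), False, [-0.24, 0.65, 1.19, -0.56, 1.78, 0.71])]
seat 42 -90 [(np.float64(0.46), False, [-0.17, 0.51, 1.46, -0.72, 1.43, 0.45])]
seat 42 -60 [(np.float64(0.32), False, [-0.17, 0.35, 1.74, -0.86, 1
[... 1927 characters left out ...]
.38), True, [-0.37, 0.43, 2.21, 1.37, 0.49, -0.61]), (np.float64(0.38), True, [-0.37, 0.43, 2.21, 1.37, 0.49, -0.61])]
R 42 -120 [(np.float64(0.64), False, [0.21, 0.75, 1.51, -0.54, 1.43, 0.94])]
R 42 -90 [(np.float64(0.38), False, [0.3, 0.65, 1.77, -0.8, 1.12, 0.77])]
R 42 -60 []
R 42 -30 [(np.float64(0.11), True, [0.15, 0.47, 2.29, 4.21, 0.47, -2.09]), (np.float64(0.11), False, [0.15, 0.47, 2.29, 4.21, 0.47, 1.06])]
R 42 0 [(np.float64(0.31), True, [-0.17, 0.45, 2.39, 2.82, 0.44, -1.43]), (np.float64(0.31), True, [-0.17, 0.45, 2.39, 2.82, 0.44, -1.43])]
R 42 30 [(np.float64(0.41), True, [-0.44, 0.47, 2.29, 1.68, 0.6, -0.98]), (np.float64(0.41), True, [-0.44, 0.47, 2.29, 1.68, 0.6, -0.98])]
```

```bash
cat > go.py <<'E'
from ik import *; from plan import *
def leg(st,t,n=None):
    p,A,q=st; p2,A2=p,A
    w=(A.inv()*t[1]).as_rotvec()
    e=rows(p,A,*t,n=n)
    # rerun for checks
    N=n
    if N is None:
        N=1
        while True:
            S=sum((A*R.from_rotvec(w*k/N)).as_matrix() for k in range(N)); s=np.linalg.solve(S,t[0]-p)
            if max(abs(s).max()/.03,np.abs(w/N).max()/.15)<=.85: break
            N+=1
    S=sum((A*R.from_rotvec(w*k/N)).as_matrix() for k in range(N)); s=np.linalg.solve(S,t[0]-p)
    m=9;v=0;er=0;zm=9
    for k in range(N):
        p2=p2+A2.as_matrix()@s; A2=A2*R.from_rotvec(w/N); qn,ee=ik(p2,A2,q); v=max(v,np.abs(qn-q).max()*10); q=qn
        m=min(m,(q-lo).min(),(hi-q).min()); er=max(er,ee); zm=min(zm,p2[2])
    print('   margin %.2f speed %.2f err %.4f zmin %.3f'%(m,v,er,zm),'q',q.round(2)); return e[0],e[1],q
def start():
    p,A=cur(); return p,A,manip.get_state()['qpos']
T=lambda x,y,z,a,back,psi:tgt(x,y,z,a,back,np.radians(psi))
E
sed -i 's/print(f(r.x).*//;s/print(r.x.round(4));//' fit.py
python3 - <<'E'
from go import *
s=start()
s=leg(s,T(.557,.175,.15,15,.10,-50))
s=leg(s,T(.557,.175,.031,40,.09,-75))
s=leg(s,T(.557,.175,.031,40,0,-75))
E
```

```text
t 3.5 p [0.563  0.4089 0.1452] F [-0.52  0.   -1.08] M [-0.284 -0.139 -0.028] w 0.0855 q [ 0.28  0.6   1.31  0.48  1.49 -1.64]
9 x [-0.78, 0.12, -0.49, -0.53, -0.32, 0.78] end [0.5447 0.191  0.2244]
   margin 0.92 speed 1.88 err 0.0000 zmin 0.146 q [ 0.37  0.25  1.59 -0.26  1.23 -0.25]
5 x [0.12, -0.53, 0.8, -0.58, -0.27, 0.52] end [0.5459 0.2162 0.083 ]
   margin 0.51 speed 2.10 err 0.0000 zmin 0.082 q [ 0.63  0.59  1.62 -0.67  1.3   0.68]
4 x [0.0, -0.01, 0.75, 0.0, -0.0, -0.0] end [0.5607 0.1611 0.0134]
   margin 0.43 speed 0.44 err 0.0000 zmin 0.013 q [ 0.55  0.65  1.73 -0.75  1.13  0.75]
```

>>> apply_moves(commands=[-0.78, 0.12, -0.49, -0.53, -0.32, 0.78, -0.78, 0.12, -0.49, -0.53, -0.32, 0.78, -0.78, 0.12, -0.49, -0.53, -0.32, 0.78, -0.78, 0.12, -0.49, -0.53, -0.32, 0.78, -0.78, 0.12, -0.49, -0.53, -0.32, 0.78, -0.78, 0.12, -0.49, -0.53, -0.32, 0.78, -0.78, 0.12, -0.49, -0.53, -0.32, 0.78, -0.78, 0.12, -0.49, -0.53, -0.32, 0.78, -0.78, 0.12, -0.49, -0.53, -0.32, 0.78, 0.12, -0.53, 0.8, -0.58, -0.27, 0.52, 0.12, -0.53, 0.8, -0.58, -0.27, 0.52, 0.12, -0.53, 0.8, -0.58, -0.27, 0.52, 0.12, -0.53, 0.8, -0.58, -0.27, 0.52, 0.12, -0.53, 0.8, -0.58, -0.27, 0.52, 0, 0, 0, 0, 0, 0, 0, 0, 0, 0, 0, 0, 0, 0, 0, 0, 0, 0])

```text
clock: 5.2
position: [0.5467, 0.2149, 0.0884]
ee_rot: [0.338, 0.932, 0.12, 0.048]
contact_force: [-0.7, 0.2, -0.5]
width: 0.0856
```

Run:
```python
from go import *
s=start(); print(fk2(s[2],P)[0]-s[0])
snap('scene','s2'); snap('top','t2')
s=leg(s,T(.557,.175,.031,40,0,-75))
a=cv2.imread('pics/s2.png');b=cv2.imread('pics/t2.png')
c=np.hstack([cv2.resize(a[170:290,220:353],None,fx=3,fy=3,interpolation=3),cv2.resize(b[170:290,190:323],None,fx=3,fy=3,interpolation=3)])
cv2.imwrite('pics/c2.png',c)
```

```text
t 5.2 p [0.5467 0.2149 0.0884] F [-0.71  0.22 -0.53] M [0.265 0.064 0.008] w 0.0856 q [ 0.63  0.58  1.62 -0.67  1.3   0.68]
[ 7.43990448e-06 -1.84320001e-05  1.21068047e-06]
4 x [-0.01, -0.04, 0.78, -0.0, -0.01, -0.01] end [0.5605 0.1603 0.0135]
   margin 0.43 speed 0.44 err 0.0000 zmin 0.013 q [ 0.55  0.65  1.73 -0.75  1.13  0.75]
```

View pics/c2.png

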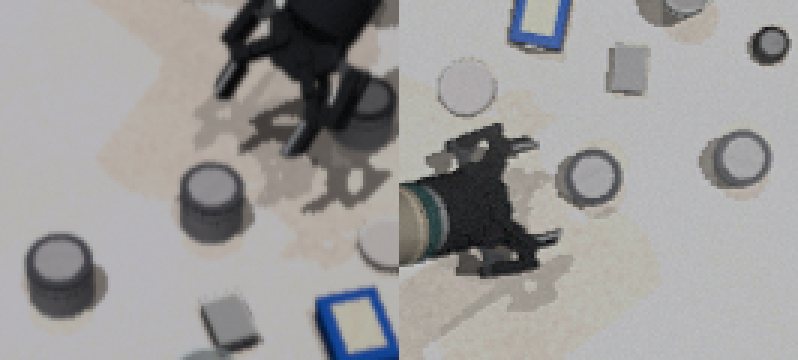

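The fingers straddle the approach line to the middle tin, which is at crop right (594,178), and they are aligned. I'll go in and close.

>>> apply_moves(commands=[0, -0.04, 0.65, 0, 0, 0, 0, -0.04, 0.65, 0, 0, 0, 0, -0.04, 0.65, 0, 0, 0, 0, -0.04, 0.65, 0, 0, 0, 0, 0, 0.5, 0, 0, 0, 0, 0, 0, 0, 0, 0])

```text
clock: 5.9
position: [0.5608, 0.159, 0.0109]
ee_rot: [0.339, 0.932, 0.12, 0.045]
contact_force: [-0.5, -0.2, 0.3]
width: 0.0858
```

>>> apply_moves(commands=[0, 0, 0, 0, 0, 0, 0, 0, 0, 0, 0, 0, 0, 0, 0, 0, 0, 0, 0, 0, 0, 0, 0, 0, 0, 0, 0, 0, 0, 0, 0, 0, 0, 0, 0, 0, 0, 0, 0, 0, 0, 0], jaw=-1, newtons=50)

```text
clock: 6.6
position: [0.5619, 0.1616, 0.0119]
ee_rot: [0.339, 0.932, 0.121, 0.047]
contact_force: [-0.9, 1.4, 7.1]
width: 0.0589
```

Run:
```python
from go import *
s=start(); leg(s,(s[0]+[0,0,.04],s[1]))
```

```text
t 6.6 p [0.5619 0.1616 0.0119] F [-0.86  1.42  7.1 ] M [-0.071  0.214 -0.116] w 0.0589 q [ 0.55  0.65  1.73 -0.75  1.13  0.76]
2 x [0.0, 0.43, -0.51, 0.0, 0.0, 0.0] end [0.5616 0.1615 0.0519]
   margin 0.44 speed 0.30 err 0.0000 zmin 0.032 q [ 0.55  0.6   1.7  -0.73  1.18  0.7 ]
```

>>> apply_moves(commands=[0, 0.21, -0.25, 0, 0, 0, 0, 0.21, -0.25, 0, 0, 0, 0, 0.21, -0.25, 0, 0, 0, 0, 0.21, -0.25, 0, 0, 0, 0, 0, 0, 0, 0, 0, 0, 0, 0, 0, 0, 0, 0, 0, 0, 0, 0, 0])

```text
clock: 7.3
position: [0.5607, 0.1607, 0.0491]
ee_rot: [0.339, 0.932, 0.121, 0.046]
contact_force: [-0.4, -0.3, -2.0]
width: 0.0593
```

Run:
```python
from go import *
s=start()
for _ in range(3): snap('top','t3'); cur()
snap('scene','s3')
```

```text
t 7.3 p [0.5607 0.1607 0.0491] F [-0.4  -0.29 -2.  ] M [ 0.419  0.13  -0.007] w 0.0593 q [ 0.55  0.6   1.7  -0.73  1.18  0.7 ]
t 7.35 p [0.5607 0.1607 0.049 ] F [-0.09  0.36 -1.16] M [0.391 0.1   0.017] w 0.059 q [ 0.55  0.6   1.7  -0.73  1.18  0.7 ]
t 7.4 p [0.5607 0.1607 0.0489] F [ 0.47 -0.33 -1.27] M [ 0.442  0.13  -0.08 ] w 0.059 q [ 0.55  0.6   1.7  -0.73  1.18  0.7 ]
t 7.45 p [0.5607 0.1606 0.0489] F [ 0.32 -1.15 -2.1 ] M [0.407 0.117 0.022] w 0.0586 q [ 0.55  0.6   1.7  -0.73  1.18  0.7 ]
```

The middle tin weighs about 1.6 N, so it is empty. I'll lower it gently.

>>> apply_moves(commands=[0, -0.25, 0.3, 0, 0, 0, 0, -0.25, 0.3, 0, 0, 0, 0, -0.15, 0.17, 0, 0, 0, 0, -0.06, 0.075, 0, 0, 0, 0, -0.04, 0.05, 0, 0, 0, 0, -0.03, 0.04, 0, 0, 0, 0, 0, 0, 0, 0, 0])

```text
clock: 8.2
position: [0.5612, 0.1608, 0.0129]
ee_rot: [0.339, 0.932, 0.121, 0.046]
contact_force: [-1.2, 0.5, -0.4]
width: 0.0587
```

```bash
python3 -c "
from go import *
cur()"
```

```text
t 8.2 p [0.5612 0.1608 0.0129] F [-1.21  0.52 -0.39] M [ 0.379  0.079 -0.05 ] w 0.0587 q [ 0.55  0.65  1.73 -0.75  1.13  0.75]
```

>>> apply_moves(commands=[0, -0.02, 0.025, 0, 0, 0, 0, 0, 0, 0, 0, 0])

```text
clock: 8.4
position: [0.5613, 0.1608, 0.0121]
ee_rot: [0.339, 0.932, 0.12, 0.046]
contact_force: [1.1, -0.1, -0.3]
width: 0.0588
```

>>> apply_moves(commands=[0, 0, 0, 0, 0, 0, 0, 0, 0, 0, 0, 0, 0, 0, 0, 0, 0, 0, 0, 0, 0, 0, 0, 0, 0, 0, -0.3, 0, 0, 0, 0, 0, -0.8, 0, 0, 0, 0, 0, -0.8, 0, 0, 0, 0, 0, -0.8, 0, 0, 0, 0, 0, -0.5, 0, 0, 0, 0, 0, 0, 0, 0, 0], jaw=1)

```text
clock: 9.4
position: [0.5459, 0.2223, 0.0873]
ee_rot: [0.338, 0.932, 0.121, 0.048]
contact_force: [0.2, 0.4, -1.1]
width: 0.0856
```

Run:
```python
from go import *
s=start()
s=leg(s,T(.575,.018,.033,40,.095,-90))
s=leg(s,T(.575,.018,.033,40,0,-90))
```

```text
t 9.4 p [0.5459 0.2223 0.0873] F [ 0.18  0.44 -1.13] M [ 0.323  0.106 -0.021] w 0.0856 q [ 0.64  0.59  1.61 -0.67  1.31  0.68]
5 x [0.03, 0.83, 0.68, -0.0, -0.23, 0.26] end [0.5753 0.0644 0.0888]
   margin 0.51 speed 0.54 err 0.0000 zmin 0.087 q [ 0.37  0.57  1.63 -0.67  1.3   0.68]
4 x [-0.0, -0.0, 0.8, -0.0, -0.0, -0.0] end [0.5754 0.0029 0.0151]
   margin 0.42 speed 0.47 err 0.0000 zmin 0.015 q [ 0.28  0.64  1.75 -0.76  1.12  0.75]
```

>>> apply_moves(commands=[0.03, 0.83, 0.68, 0, -0.23, 0.26, 0.03, 0.83, 0.68, 0, -0.23, 0.26, 0.03, 0.83, 0.68, 0, -0.23, 0.26, 0.03, 0.83, 0.68, 0, -0.23, 0.26, 0.03, 0.83, 0.68, 0, -0.23, 0.26, 0, 0, 0.6, 0, 0, 0, 0, 0, 0.8, 0, 0, 0, 0, 0, 0.8, 0, 0, 0, 0, 0, 0.6, 0, 0, 0, 0, 0, 0.4, 0, 0, 0, 0, 0, 0, 0, 0, 0, 0, 0, 0, 0, 0, 0])

```text
clock: 10.6
position: [0.5739, 0.0006, 0.0136]
ee_rot: [0.342, 0.94, -0.0, -0.002]
contact_force: [-0.3, -0.2, -0.2]
width: 0.0852
```

>>> apply_moves(commands=[0, 0, 0, 0, 0, 0, 0, 0, 0, 0, 0, 0, 0, 0, 0, 0, 0, 0, 0, 0, 0, 0, 0, 0, 0, 0, 0, 0, 0, 0, 0, 0, 0, 0, 0, 0, 0, 0, 0, 0, 0, 0], jaw=-1)

```text
clock: 11.3
position: [0.575, 0.0014, 0.0148]
ee_rot: [0.342, 0.94, -0.0, -0.0]
contact_force: [-0.3, 3.9, 6.2]
width: 0.0584
```

```bash
python3 -c "
from go import *
cur()"
```

```text
t 11.3 p [0.575  0.0014 0.0148] F [-0.33  3.93  6.22] M [ 0.131 -0.001  0.018] w 0.0584 q [ 0.28  0.64  1.75 -0.76  1.12  0.75]
```

>>> apply_moves(commands=[0, 0.21, -0.25, 0, 0, 0, 0, 0.21, -0.25, 0, 0, 0, 0, 0.21, -0.25, 0, 0, 0, 0, 0.21, -0.25, 0, 0, 0, 0, 0, 0, 0, 0, 0, 0, 0, 0, 0, 0, 0, 0, 0, 0, 0, 0, 0])

```text
clock: 12.0
position: [0.5737, 0.0007, 0.0526]
ee_rot: [0.342, 0.94, -0.0, -0.002]
contact_force: [-0.8, -0.5, -1.8]
width: 0.0586
```

Run:
```python
from go import *
s=start()
for _ in range(2): snap('top','t4'); cur()
```

```text
t 12.0 p [0.5737 0.0007 0.0526] F [-0.75 -0.51 -1.83] M [ 0.4    0.024 -0.025] w 0.0586 q [ 0.28  0.59  1.73 -0.73  1.17  0.69]
t 12.05 p [0.5737 0.0006 0.0525] F [-0.08  0.28 -1.23] M [0.437 0.021 0.048] w 0.0585 q [ 0.28  0.59  1.73 -0.73  1.17  0.69]
t 12.1 p [0.5737 0.0006 0.0524] F [-0.83 -0.37 -1.67] M [ 0.451 -0.028  0.003] w 0.0584 q [ 0.28  0.59  1.73 -0.73  1.17  0.69]
```

The right tin is empty too, at about 1.6 N. I'll lower it, open and move to the left tin.

>>> apply_moves(commands=[0, -0.25, 0.3, 0, 0, 0, 0, -0.25, 0.3, 0, 0, 0, 0, -0.15, 0.17, 0, 0, 0, 0, -0.06, 0.075, 0, 0, 0, 0, -0.04, 0.05, 0, 0, 0, 0, -0.03, 0.04, 0, 0, 0, 0, -0.03, 0.035, 0, 0, 0, 0, -0.01, 0.015, 0, 0, 0, 0, 0, 0, 0, 0, 0])

```text
clock: 13.0
position: [0.5741, 0.0006, 0.0149]
ee_rot: [0.342, 0.94, -0.0, -0.001]
contact_force: [-0.3, 0.3, -0.0]
width: 0.0586
```

```bash
python3 -c "
from go import *
cur()"
```

```text
t 13.0 p [0.5741 0.0006 0.0149] F [-0.34  0.34 -0.01] M [ 0.367  0.018 -0.006] w 0.0586 q [ 0.28  0.64  1.75 -0.76  1.12  0.75]
```

>>> apply_moves(commands=[0, 0, 0, 0, 0, 0, 0, 0, 0, 0, 0, 0, 0, 0, 0, 0, 0, 0, 0, 0, 0, 0, 0, 0, 0, 0, -0.3, 0, 0, 0, 0, 0, -0.8, 0, 0, 0, 0, 0, -0.8, 0, 0, 0, 0, 0, -0.8, 0, 0, 0, 0, 0, -0.8, 0, 0, 0, 0, 0, 0, 0, 0, 0], jaw=1)

```text
clock: 14.0
position: [0.5762, 0.0704, 0.0975]
ee_rot: [0.341, 0.94, -0.0, 0.002]
contact_force: [0.0, 0.6, 0.1]
width: 0.0851
```

Run:
```python
from go import *
s=start()
s=leg(s,T(.515,.362,.05,40,.11,-50))
s=leg(s,T(.515,.362,.033,40,0,-50))
```

```text
t 14.0 p [0.5762 0.0704 0.0975] F [0.03 0.55 0.05] M [ 0.31  -0.072 -0.036] w 0.0851 q [ 0.38  0.56  1.62 -0.66  1.32  0.67]
11 x [0.04, -0.79, -0.74, -0.0, 0.27, -0.33] end [0.4784 0.406  0.1179]
   margin 0.48 speed 0.53 err 0.0000 zmin 0.099 q [ 0.96  0.57  1.55 -0.7   1.31  0.55]
5 x [-0.0, -0.07, 0.83, -0.0, -0.0, 0.01] end [0.5246 0.3512 0.0156]
   margin 0.38 speed 0.46 err 0.0000 zmin 0.015 q [ 0.85  0.66  1.69 -0.8   1.08  0.65]
```

>>> apply_moves(commands=[0.04, -0.79, -0.74, 0, 0.27, -0.33, 0.04, -0.79, -0.74, 0, 0.27, -0.33, 0.04, -0.79, -0.74, 0, 0.27, -0.33, 0.04, -0.79, -0.74, 0, 0.27, -0.33, 0.04, -0.79, -0.74, 0, 0.27, -0.33, 0.04, -0.79, -0.74, 0, 0.27, -0.33, 0.04, -0.79, -0.74, 0, 0.27, -0.33, 0.04, -0.79, -0.74, 0, 0.27, -0.33, 0.04, -0.79, -0.74, 0, 0.27, -0.33, 0.04, -0.79, -0.74, 0, 0.27, -0.33, 0.04, -0.79, -0.74, 0, 0.27, -0.33, 0, 0, 0, 0, 0, 0])

```text
clock: 15.2
position: [0.4748, 0.4063, 0.1142]
ee_rot: [0.32, 0.882, 0.327, 0.113]
contact_force: [-0.3, -0.9, -0.9]
width: 0.0854
```

Run:
```python
from go import *
s=start()
s=leg(s,T(.515,.362,.033,40,0,-50))
a=snap('scene','s5')['frame'][:,:,::-1];b=snap('top','t5')['frame'][:,:,::-1]
c=np.hstack([cv2.resize(a[140:260,280:413],None,fx=3,fy=3,interpolation=3),cv2.resize(b[170:290,140:273],None,fx=3,fy=3,interpolation=3)])
cv2.imwrite('pics/c5.png',c)
```

```text
t 15.2 p [0.4748 0.4063 0.1142] F [-0.26 -0.88 -0.85] M [ 0.217  0.193 -0.019] w 0.0854 q [ 0.96  0.57  1.55 -0.69  1.31  0.53]
5 x [0.02, -0.04, 0.82, -0.01, 0.0, 0.02] end [0.5244 0.3512 0.0159]
   margin 0.38 speed 0.47 err 0.0000 zmin 0.015 q [ 0.85  0.66  1.69 -0.8   1.08  0.65]
```

View pics/c5.png

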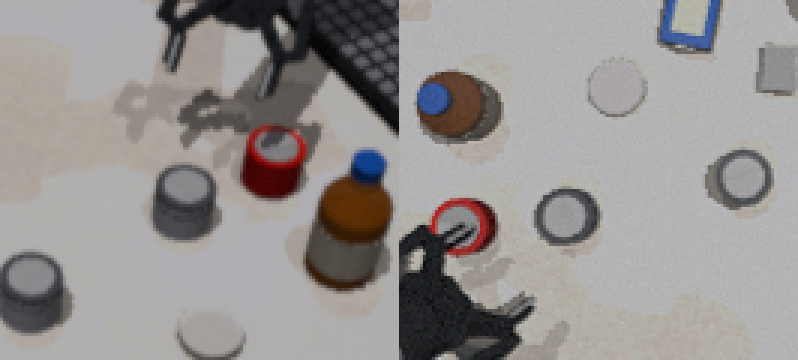

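The fingers pass close to the red tin, at right crop (463,225). I'll rotate the lean azimuth to -42° and grip slightly higher to clear it.

Run:
```python
from go import *
s=start()
s=leg(s,T(.515,.362,.037,40,.105,-42))
s=leg(s,T(.515,.362,.037,40,0,-42))
```

```text
t 15.3 p [0.4769 0.4037 0.1146] F [0.2  0.2  0.27] M [ 0.269  0.166 -0.032] w 0.0856 q [ 0.95  0.57  1.55 -0.69  1.31  0.54]
1 x [-0.16, -0.21, 0.47, -0.03, 0.63, -0.64] end [0.4758 0.3973 0.0998]
   margin 0.42 speed 1.36 err 0.0000 zmin 0.100 q [ 0.96  0.54  1.67 -0.76  1.17  0.52]
5 x [0.0, 0.0, 0.7, -0.0, 0.0, -0.0] end [0.5259 0.3522 0.0193]
   margin 0.30 speed 0.38 err 0.0000 zmin 0.019 q [ 0.85  0.63  1.76 -0.88  0.99  0.61]
```

>>> apply_moves(commands=[-0.16, -0.21, 0.47, -0.03, 0.63, -0.64, 0, 0, 0, 0, 0, 0, 0, 0, 0.7, 0, 0, 0, 0, 0, 0.7, 0, 0, 0, 0, 0, 0.7, 0, 0, 0, 0, 0, 0.7, 0, 0, 0, 0, 0, 0.4, 0, 0, 0, 0, 0, 0.3, 0, 0, 0, 0, 0, 0, 0, 0, 0, 0, 0, 0, 0, 0, 0])

```text
clock: 16.3
position: [0.5268, 0.3528, 0.0202]
ee_rot: [0.312, 0.859, 0.381, 0.139]
contact_force: [-0.4, 0.6, 0.1]
width: 0.0853
```

>>> apply_moves(commands=[0, 0, 0, 0, 0, 0, 0, 0, 0, 0, 0, 0, 0, 0, 0, 0, 0, 0, 0, 0, 0, 0, 0, 0, 0, 0, 0, 0, 0, 0, 0, 0, 0, 0, 0, 0, 0, 0, 0, 0, 0, 0], jaw=-1, newtons=70)

```text
clock: 17.0
position: [0.5268, 0.3538, 0.0211]
ee_rot: [0.311, 0.859, 0.382, 0.141]
contact_force: [-2.4, 2.7, 6.0]
width: 0.0577
```

```bash
python3 -c "
from go import *
cur()"
```

```text
t 17.0 p [0.5268 0.3538 0.0211] F [-2.41  2.7   5.98] M [0.066 0.058 0.117] w 0.0577 q [ 0.85  0.63  1.75 -0.88  0.99  0.61]
```

>>> apply_moves(commands=[0, 0.21, -0.25, 0, 0, 0, 0, 0.21, -0.25, 0, 0, 0, 0, 0.21, -0.25, 0, 0, 0, 0, 0.21, -0.25, 0, 0, 0, 0, 0, 0, 0, 0, 0, 0, 0, 0, 0, 0, 0, 0, 0, 0, 0, 0, 0])

```text
clock: 17.7
position: [0.526, 0.3521, 0.0585]
ee_rot: [0.312, 0.859, 0.381, 0.139]
contact_force: [0.2, 0.5, -4.5]
width: 0.0581
```

Run:
```python
from go import *
s=start()
a=snap('scene','s6')['frame'][:,:,::-1];cur();b=snap('top','t6')['frame'][:,:,::-1];cur()
c=np.hstack([cv2.resize(a[140:260,280:413],None,fx=3,fy=3,interpolation=3),cv2.resize(b[170:290,140:273],None,fx=3,fy=3,interpolation=3)])
cv2.imwrite('pics/c6.png',c)
```

```text
t 17.7 p [0.526  0.3521 0.0585] F [ 0.2   0.47 -4.49] M [ 0.489  0.537 -0.053] w 0.0581 q [ 0.85  0.58  1.73 -0.84  1.04  0.53]
t 17.75 p [0.5261 0.3521 0.0584] F [ 0.51  0.02 -4.47] M [ 0.564  0.529 -0.024] w 0.058 q [ 0.85  0.58  1.73 -0.84  1.04  0.53]
t 17.8 p [0.5261 0.3521 0.0584] F [-0.44  0.21 -4.77] M [ 0.549  0.538 -0.013] w 0.0581 q [ 0.85  0.58  1.73 -0.84  1.04  0.53]
```

View pics/c6.png

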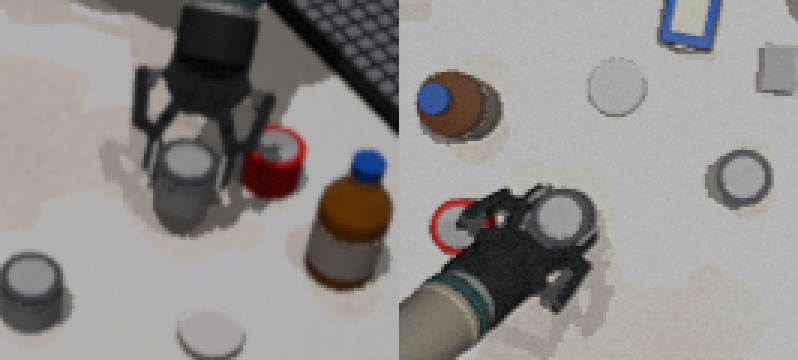

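The left tin is the sample, at about 4.5 N, and it hangs upright with the lid at right crop (565,217). Next is planning the carry.

Run:
```python
from go import *
s=start(); d=load('t6')
print('lid',atz(d,195.2,242.1,.0875), 'Tpt',s[0]-s[1].as_matrix()[:,2]*.023)
X,Y,Z=.582,-.255,.0386+.180
s=leg(s,T(.50,.27,Z+.03,40,0,-60))
s=leg(s,T(.575,-.08,Z+.025,40,0,-95))
s=leg(s,T(X,Y,Z+.015,40,0,-100))
```

```text
t 17.8 p [0.5261 0.3521 0.0584] F [-0.44  0.21 -4.77] M [ 0.549  0.538 -0.013] w 0.0581 q [ 0.85  0.58  1.73 -0.84  1.04  0.53]
lid [0.51652259 0.35268637 0.0875    ] Tpt [0.51517149 0.36201223 0.07606899]
7 x [-0.36, 0.75, -0.44, -0.0, -0.19, 0.23] end [0.5081 0.2566 0.2303]
   margin 0.37 speed 0.58 err 0.0000 zmin 0.083 q [ 0.75  0.38  1.58 -0.69  1.42  0.42]
11 x [-0.07, 0.83, 0.71, -0.0, -0.24, 0.28] end [ 0.5725 -0.0932  0.2263]
   margin 0.49 speed 0.60 err 0.0000 zmin 0.226 q [ 0.12  0.39  1.57 -0.69  1.4   0.4 ]
5 x [0.19, 0.85, 0.8, -0.0, -0.07, 0.1] end [ 0.5795 -0.2701  0.2161]
   margin 0.44 speed 0.59 err 0.0000 zmin 0.216 q [-0.17  0.41  1.56 -0.74  1.27  0.26]
```

>>> apply_moves(commands=[-0.36, 0.75, -0.44, 0, -0.19, 0.23, -0.36, 0.75, -0.44, 0, -0.19, 0.23, -0.36, 0.75, -0.44, 0, -0.19, 0.23, -0.36, 0.75, -0.44, 0, -0.19, 0.23, -0.36, 0.75, -0.44, 0, -0.19, 0.23, -0.36, 0.75, -0.44, 0, -0.19, 0.23, -0.36, 0.75, -0.44, 0, -0.19, 0.23, -0.07, 0.83, 0.71, 0, -0.24, 0.28, -0.07, 0.83, 0.71, 0, -0.24, 0.28, -0.07, 0.83, 0.71, 0, -0.24, 0.28, -0.07, 0.83, 0.71, 0, -0.24, 0.28, -0.07, 0.83, 0.71, 0, -0.24, 0.28, -0.07, 0.83, 0.71, 0, -0.24, 0.28, -0.07, 0.83, 0.71, 0, -0.24, 0.28, -0.07, 0.83, 0.71, 0, -0.24, 0.28, -0.07, 0.83, 0.71, 0, -0.24, 0.28, -0.07, 0.83, 0.71, 0, -0.24, 0.28, -0.07, 0.83, 0.71, 0, -0.24, 0.28, 0, 0, 0, 0, 0, 0])

```text
clock: 19.7
position: [0.5719, -0.097, 0.2263]
ee_rot: [0.342, 0.939, -0.042, -0.019]
contact_force: [-0.4, 0.5, -3.9]
width: 0.0577
```

Run:
```python
from go import *
s=start(); print('Tpt',(s[0]-s[1].as_matrix()[:,2]*.023).round(4))
a=snap('scene','s7')['frame'][:,:,::-1];b=snap('top','t7')['frame'][:,:,::-1]
c=np.hstack([cv2.resize(a[180:320,60:193],None,fx=3,fy=3,interpolation=3),cv2.resize(b[150:290,310:443],None,fx=3,fy=3,interpolation=3)])
cv2.imwrite('pics/c7.png',c)
s=leg(s,T(.582,-.255,.2186+.02,40,0,-100))
```

```text
t 19.7 p [ 0.5719 -0.097   0.2263] F [-0.41  0.52 -3.92] M [ 0.789 -0.083  0.005] w 0.0577 q [ 0.11  0.39  1.57 -0.69  1.41  0.4 ]
Tpt [ 0.5733 -0.0822  0.2439]
5 x [0.19, 0.85, 0.76, 0.0, -0.07, 0.09] end [ 0.5788 -0.2701  0.221 ]
   margin 0.44 speed 0.58 err 0.0000 zmin 0.221 q [-0.17  0.41  1.55 -0.74  1.28  0.26]
```

View pics/c7.png

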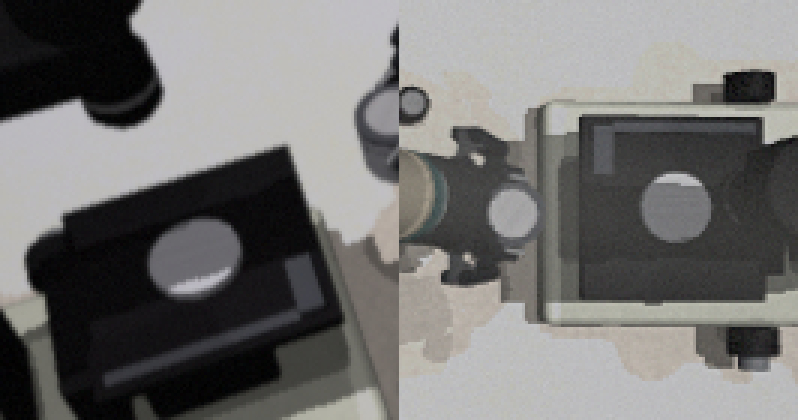

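Run:
```python
from h import *
d=load('t7')
print(atz(d,347.8,221.0,.2553), atz(d,402.1,218.9,.18))
# tilt check on known lid circle: project predicted ring for tin axis tilts
for p in [(.5733,-.0822,.2553),(.5733,-.0822,.2053)]: print(proj(d,p))
a=cv2.imread('pics/s7.png');b=cv2.imread('pics/t7.png')
c=np.hstack([cv2.resize(a[180:240,170:230],None,fx=6.6,fy=6.6,interpolation=3),cv2.resize(b[190:250,315:375],None,fx=6.6,fy=6.6,interpolation=3)])
cv2.imwrite('pics/c8.png',c)
```

```text
[ 0.57260463 -0.08529226  0.2553    ] [ 0.58047898 -0.25675417  0.18      ]
(np.float64(346.64944557274873), np.float64(220.74737638556888))
(np.float64(343.34645154938244), np.float64(221.4072614371482))
```

View pics/c8.png

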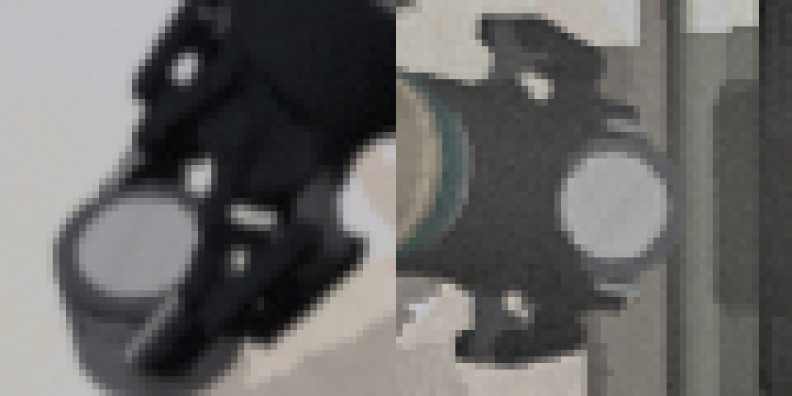

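Run:
```python
from h import *
out=[]
for tag,(r0,c0) in (('s7',(180,165)),):
    d=load(tag); im=cv2.imread(f'pics/{tag}.png')[r0:r0+60,c0:c0+60]
    for t in (-10,0,10):
        c=cv2.resize(im,None,fx=4.4,fy=4.4,interpolation=3); t_=np.radians(t)
        g=np.array([.5733,-.084,.2439]); ax=np.array([0,np.sin(t_),np.cos(t_)]); e2=np.array([0,np.cos(t_),-np.sin(t_)]); e1=np.array([1,0,0])
        for h,rad,col in((-.0386,.03,(0,0,255)),(.0114,.03,(0,255,0)),(.0114,.0225,(255,255,0))):
            pts=[proj(d,g+ax*h+rad*(np.cos(k)*e1+np.sin(k)*e2)) for k in np.linspace(0,6.28,60)]
            pts=((np.array(pts)+.5-[c0,r0])*4.4).astype(int); cv2.polylines(c,[pts],True,col,1)
        out.append(c)
cv2.imwrite('pics/c9.png',np.hstack(out))
```

```text
(no output)
```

View pics/c9.png

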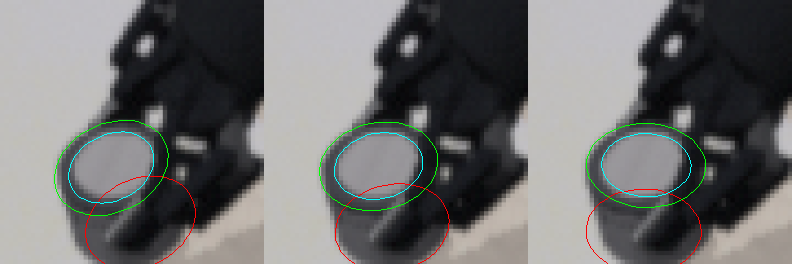

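The tin tilts about 3° (top toward -y) and its centre is about 2.5 mm ahead of the nominal grip point. I'll compensate for both on approach.

Run:
```python
from go import *
s=start()
s=leg(s,T(.5825,-.253,.2186+.015,42.5,0,-100),n=9)
A=s[1].as_matrix(); print('down 10mm in tool units',(A.T@[0,0,-.01]/.03).round(3))
```

```text
t 19.8 p [ 0.5721 -0.0936  0.2258] F [ 0.11  0.04 -3.44] M [ 0.789 -0.043 -0.001] w 0.0581 q [ 0.12  0.39  1.57 -0.69  1.41  0.4 ]
9 x [0.11, 0.46, 0.44, -0.03, -0.04, 0.05] end [ 0.58   -0.2676  0.2172]
   margin 0.40 speed 0.30 err 0.0000 zmin 0.217 q [-0.15  0.42  1.56 -0.78  1.28  0.3 ]
down 10mm in tool units [ 0.001 -0.224  0.247]
```

>>> apply_moves(commands=[0.11, 0.46, 0.44, -0.03, -0.04, 0.05, 0.11, 0.46, 0.44, -0.03, -0.04, 0.05, 0.11, 0.46, 0.44, -0.03, -0.04, 0.05, 0.11, 0.46, 0.44, -0.03, -0.04, 0.05, 0.11, 0.46, 0.44, -0.03, -0.04, 0.05, 0.11, 0.46, 0.44, -0.03, -0.04, 0.05, 0.11, 0.46, 0.44, -0.03, -0.04, 0.05, 0.11, 0.46, 0.44, -0.03, -0.04, 0.05, 0.11, 0.46, 0.44, -0.03, -0.04, 0.05, 0, 0, 0, 0, 0, 0, 0, 0, 0, 0, 0, 0])

```text
clock: 20.9
position: [0.5805, -0.2677, 0.2178]
ee_rot: [0.359, 0.929, -0.081, -0.032]
contact_force: [0.3, -0.3, -4.6]
width: 0.0579
```

Run:
```python
from go import *
s=start(); g=s[0]-s[1].as_matrix()[:,2]*.023; print('Tpt',g.round(4))
leg(s,T(.5825,-.253,.2186+.005,42.5,0,-100))
out=[]
for tag,n,(r0,c0) in (('s8','scene',(215,85)),('t8','top',(180,360))):
    d=snap(n,tag); im=cv2.imread(f'pics/{tag}.png')[r0:r0+80,c0:c0+80]; c=cv2.resize(im,None,fx=5,fy=5,interpolation=3)
    S=np.array([.582,-.2555,.18]); t=np.array([g[0]-.0007,g[1]-.0025,g[2]+.0114])
    for ce,rad,col in((S,.034,(0,0,255)),(t,.03,(0,255,0)),(t,.0225,(255,255,0))):
        pts=[proj(d,ce+rad*np.array([np.cos(k),np.sin(k),0])) for k in np.linspace(0,6.28,60)]
        cv2.polylines(c,[((np.array(pts)+.5-[c0,r0])*5).astype(int)],True,col,1)
    out.append(c)
cv2.imwrite('pics/c10.png',np.hstack(out))
```

```text
t 20.9 p [ 0.5805 -0.2677  0.2178] F [ 0.29 -0.34 -4.63] M [ 0.747 -0.112 -0.046] w 0.0579 q [-0.15  0.42  1.56 -0.78  1.28  0.3 ]
Tpt [ 0.5832 -0.2525  0.2348]
1 x [-0.02, -0.23, 0.29, -0.03, 0.0, 0.01] end [ 0.5798 -0.2683  0.2067]
   margin 0.39 speed 0.24 err 0.0000 zmin 0.207 q [-0.15  0.43  1.58 -0.79  1.27  0.32]
```

View pics/c10.png

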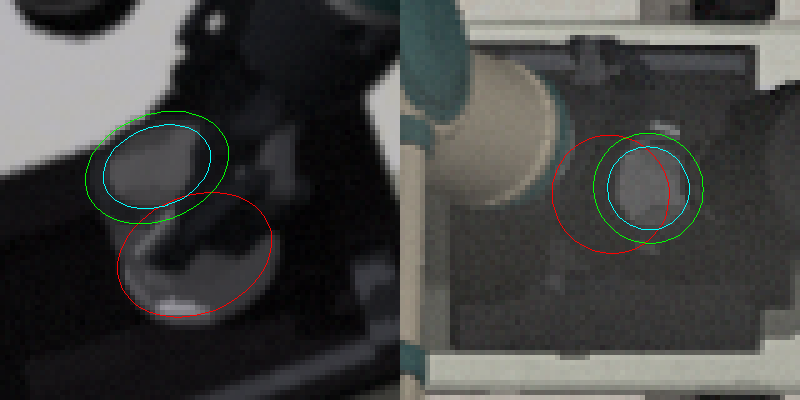

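In the scene view the tin sits over the pedestal within about 2 mm; the predicted rings (green and red) match the lid and the disc. I'll lower it in small steps.

>>> apply_moves(commands=[0, -0.1, 0.11, 0, 0, 0, 0, -0.1, 0.11, 0, 0, 0, 0, -0.07, 0.075, 0, 0, 0, 0, -0.04, 0.045, 0, 0, 0, 0, 0, 0, 0, 0, 0])

```text
clock: 21.5
position: [0.5808, -0.2667, 0.2038]
ee_rot: [0.359, 0.929, -0.08, -0.032]
contact_force: [-1.3, 0.1, -3.3]
width: 0.058
```

>>> apply_moves(commands=[0, -0.02, 0.025, 0, 0, 0, 0, -0.02, 0.025, 0, 0, 0, 0, 0, 0, 0, 0, 0])

```text
clock: 21.8
position: [0.581, -0.2671, 0.2027]
ee_rot: [0.359, 0.929, -0.08, -0.031]
contact_force: [-0.1, 0.8, -3.2]
width: 0.0578
```

>>> apply_moves(commands=[0, -0.02, 0.02, 0, 0, 0, 0, -0.02, 0.02, 0, 0, 0, 0, 0, 0, 0, 0, 0])

```text
clock: 22.1
position: [0.5809, -0.2674, 0.2024]
ee_rot: [0.36, 0.929, -0.08, -0.031]
contact_force: [-3.0, 1.4, 4.4]
width: 0.0578
```

>>> apply_moves(commands=[0, -0.02, 0.02, 0, 0, 0, 0, 0, 0, 0, 0, 0])

```text
clock: 22.3
position: [0.5809, -0.2676, 0.2023]
ee_rot: [0.36, 0.929, -0.08, -0.031]
contact_force: [-2.9, 2.9, 8.0]
width: 0.0581
```

>>> apply_moves(commands=[0, 0, 0, 0, 0, 0, 0, 0, 0, 0, 0, 0, 0, 0, 0, 0, 0, 0, 0, 0, 0, 0, 0, 0, 0, 0, 0, 0, 0, 0, 0, 0, -0.3, 0, 0, 0, 0, 0, -0.7, 0, 0, 0, 0, 0, -0.8, 0, 0, 0, 0, 0, -0.8, 0, 0, 0, 0, 0, -0.8, 0, 0, 0, 0, -0.6, -0.8, 0, 0, 0, 0, -0.6, -0.8, 0, 0, 0, 0, -0.6, -0.8, 0, 0, 0, 0, -0.6, -0.8, 0, 0, 0, 0, 0, 0, 0, 0, 0], jaw=1)

```text
clock: 23.8
position: [0.6143, -0.0795, 0.2987]
ee_rot: [0.358, 0.93, -0.078, -0.03]
contact_force: [0.1, -0.1, 0.4]
width: 0.0858
```

Run:
```python
from go import *
cur()
out=[]
for tag,n,(r0,c0) in (('s9','scene',(215,85)),('t9','top',(180,360))):
    d=snap(n,tag); im=cv2.imread(f'pics/{tag}.png')[r0:r0+80,c0:c0+80]; c=cv2.resize(im,None,fx=5,fy=5,interpolation=3)
    S=np.array([.5825,-.255,.18]); t=S+[0,0,.05]
    for ce,rad,col in((S,.034,(0,0,255)),(t,.03,(0,255,0))):
        pts=[proj(d,ce+rad*np.array([np.cos(k),np.sin(k),0])) for k in np.linspace(0,6.28,60)]
        cv2.polylines(c,[((np.array(pts)+.5-[c0,r0])*5).astype(int)],True,col,1)
    out.append(c)
a=np.hstack(out)
b=np.hstack([cv2.imread('pics/s9.png')[150:300,:560],cv2.imread('pics/t9.png')[100:250,130:370]])
cv2.imwrite('pics/c11.png',np.vstack([a,b]))
```

```text
t 23.8 p [ 0.6143 -0.0795  0.2987] F [ 0.07 -0.05  0.44] M [ 0.271 -0.051 -0.056] w 0.0858 q [ 0.14  0.44  1.32 -0.7   1.63  0.35]
```

View pics/c11.png

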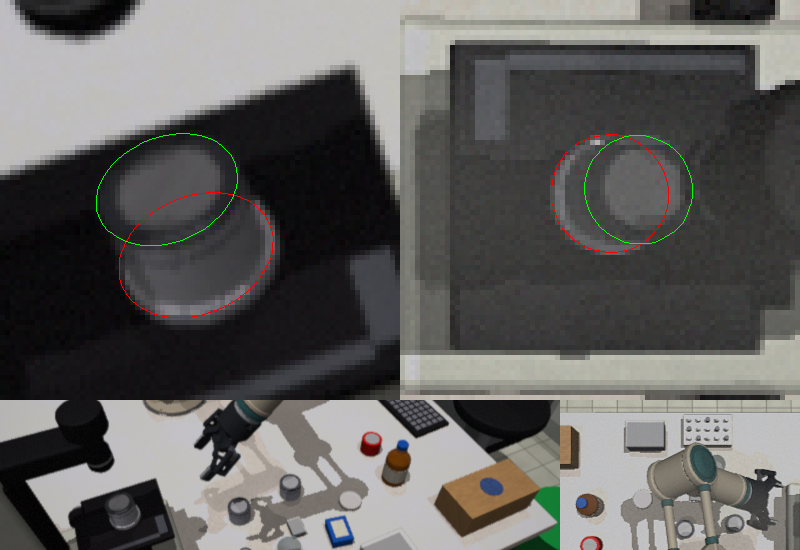

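Run:
```python
from h import *
s=load('s9');t=load('t9')
for n,d,l,p in(('scene',s,(118.5,249.5),(124.7,265.7)),('top',t,(408.3,217.1),(402.1,218.9))):
    a=atz(d,*l,.23);b=atz(d,*p,.18); print(n,a.round(4),b.round(4),(a-b).round(4)[:2])
    # label blob centroid by threshold
for n,d,(u,v) in(('scene',s,(118.5,249.5)),('top',t,(408.3,217.1))):
    g=cv2.cvtColor(d['frame'],cv2.COLOR_RGB2GRAY); u0,v0=int(u)-16,int(v)-14
    c=g[v0:v0+28,u0:u0+32]; print(c.min(),c.max())
    th,m=cv2.threshold(cv2.GaussianBlur(c,(3,3),0),0,255,cv2.THRESH_OTSU)
    k,lab,st,ce=cv2.connectedComponentsWithStats(m); 
    for i in range(1,k): print(n,th,st[i].tolist(),(ce[i]+[u0,v0]).round(1))
    c=cv2.resize(c,None,fx=12,fy=12,interpolation=2); cv2.imwrite(f'pics/z_{n}.png',cv2.normalize(c,None,0,255,cv2.NORM_MINMAX))
a=cv2.imread('pics/z_scene.png');b=cv2.imread('pics/z_top.png');cv2.imwrite('pics/c12.png',np.hstack([a,b]))
```

```text
scene [ 0.5757 -0.2524  0.23  ] [ 0.5845 -0.2534  0.18  ] [-0.0089  0.001 ]
top [ 0.5834 -0.2579  0.23  ] [ 0.5805 -0.2568  0.18  ] [ 0.0029 -0.0012]
4 192
scene 111.0 [0, 0, 28, 9, 150] [111.8 237.7]
41 179
top 77.0 [0, 4, 15, 24, 106] [396.6 220.8]
top 77.0 [8, 4, 16, 18, 206] [407.7 216.7]
```

Run:
```python
from h import *
for tag,(u0,u1,v0,v1) in (('s9',(102,142,238,284)),('t9',(386,418,202,236))):
    g=cv2.cvtColor(load(tag)['frame'],cv2.COLOR_RGB2GRAY)
    print(tag,'u',u0); 
    for v in range(v0,v1): print(v,' '.join('%3d'%x for x in g[v,u0:u1]))
s=load('s9')
for c,r in(((.5825,-.255,.23),.0225),((.5825,-.255,.23),.03)):
    P=np.array([proj(s,np.array(c)+r*np.array([np.cos(k),np.sin(k),0])) for k in np.linspace(0,6.28,90)]); print(P.min(0),P.max(0))
```

```text
s9 u 102
238 190 190 190 191 190 191 191 190 190 191 191 191 192 191 188 188 183 162 157 140  96  85  57  41  31  21  17  22  20  22  20  20  22  21  19  20  22  21  22  18
239 190 190 190 190 190 190 191 190 191 191 189 188 187 182 161 156 140  96  85  57  34  29  21  19  17  19  19  21  21  20  19  21  20  22  22  20  20  20  24  20
240 191 191 190 190 189 191 191 189 187 185 170 158 150 139  96  85  57  35  30  20  16  18  15  16  19  18  19  20  22  21  21  21  22  20  20  21  19  22  23  20
241 190 191 191 189 188 187 184 169 156 143 116  88  67  53  33  29  23  20  21  19  21  24  22  20  20  20  17  22  21  21  20  21  21  20  23  20  20  22  21  21
242 191 188 187 181 160 155 142 114  88  57  41  31  23  19  24  24  27  26  24  24  28  30  30  30  31  26  20  23  21  21  18  22  18  20  22  20  19  22  21  20
243 182 160 156 140  95  84  56  42  29  20  17  19  23  24  26  29  30  30  28  33  37  38  39  37  36  33  29  25  21  22  23  20  21  23  22  21  24  23  22  20
244 137  95  84  57  34  30  20  15  17  21  22  24  28  31  31  41  42  47  51  58  61  55  55  45  40  36
[... 10361 characters left out ...]
  54  54  57  56  56  60  58  55  54  53  59  56  59  55  54
232  62  63  59  54  60  62  58  57  59  57  57  55  52  60  54  57  52  56  51  54  58  55  56  57  57  57  53  52  57  54  60  53
233  59  54  54  55  55  57  59  55  53  60  58  57  57  56  55  57  59  53  56  58  57  58  54  57  55  54  58  51  58  60  57  53
234  56  58  55  55  58  56  54  60  56  55  56  54  57  52  55  55  52  58  52  59  54  54  55  55  58  58  53  51  52  56  53  54
235  58  57  56  57  55  58  57  57  56  57  55  55  54  55  61  56  57  54  54  54  56  54  54  57  54  51  54  51  55  55  54  51
[107.2864968  243.96082431] [128.51419936 260.69225949]
[103.71880158 241.26914046] [132.024994   263.58170765]
```

Run:
```python
from h import *
s=load('s9');print((atz(s,118.5,252.1,.23)-atz(s,124.7,265.7,.18)).round(4), manip.get_state()['clock'])
print(manip.sign_off())
```

```text
[-0.0018 -0.0005  0.05  ] 23.9
the job is handed in; nothing more can be done
None
```

I lifted all three tins. The middle and right ones read about 1.6 N (empty), and the left one read about 4.5 N, so that is the sample. I carried it in with the tool leaning about 42° from the +y side and lowered it in small steps onto the pedestal. Then I opened the fingers, backed off and handed in at 23.9 s.

**Last checks:**
- **Placement:** The tin stands on the pedestal. Its lid is offset from the disc centre by about (-2, -0.5) mm in the scene camera and (+3, 0) mm in the top camera. The two disagree by about 5 mm in x, which is near the calibration and pixel-reading limit.
- **A reading I rejected:** My first scene reading by eye gave -9 mm in x. The lower part of the lid is dim there, and the pixel values did not bear that reading out.
- **Other things:** The two empty tins stand on the bench and the bystanders look undisturbed, judged by eye in the last picture.
- **Forces:** The readings between moves stayed under about 10 N, and there was no sign of contact with the condenser.
- **Early problem:** In the first reach, joint 5 came close to its lower limit and the arm stopped short of the pose. Nothing was touched, and I changed the lean direction after that.

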